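Put the remotes away and hook the box shut

ROBOT

A 6-joint arm with a two-finger parallel gripper is mounted at the origin on the work surface. World frame = base frame: x ahead of the robot, y to its left, z up, the work surface at z = 0. Lengths are in mm, angles in rad, forces in N, time in s.
With the tool pointing down it reaches from about 325 to 775 mm from the base axis. Payload 5.5 kg.
Tool frame: the origin (TCP) lies at the very end of the fingers, on their centre line; the grasp point (between the pads) lies grasp_offset behind it (grasp_offset is the distance from the TCP to the grasp point, in mm); z points along the fingers, y is the line along which they close (so a half turn about z gives the same grasp; the last joint's range is limited). The gripper opens to 88 mm and grips with 3 to 60 N. Pads are 20 mm wide; open, the fingers measure 115 mm over their backs; the gripper's body (75 mm by 178 mm) begins 61 mm behind the grasp point.
Start: joints at [-1.227, 0.091, 1.231, -0, 1.82, -0.057], TCP at [234.094, -552.464, 222.631] pointing down, gripper open.
Joint ranges: [-2.87, 2.87], [-0.86, 2.18], [0.17, 2.46], [-1.51, 4.65], [0.06, 2.69], [-2.65, 2.65]. Speed limits (rad/s): [2.57, 2.57, 3.01, 3.14, 3.14, 3.14].

INTERFACE

Orientations are given as a rotation vector (axis times angle).
In Python, from plant import * gives the robot as it stands.
- The arm moves only by the tool servo_tool, never from a script. Its argument "plan" is one flat list of numbers, 6 for each row, row after row: the shift along the tool's x, y, z in mm, then the turn, a rotation vector about the tool's x, y, z in degrees. In form: [x, y, z, ax, ay, az, x, y, z, ax, ay, az, ...]. A call has 1 to 5 rows; each row is the pose to reach, as a shift and turn from the pose commanded when the call began, along the tool's axes at that moment; what a row does not reach only later rows make up. A row lasts 1/10 s, in which the tool goes at most 50 mm and 8.59 degrees, less where a joint would pass 70% of its speed; a pose out of reach is approached as far as the arm can. A call with a gripper value outside its range is refused whole. "hand" is the opening, from 0 (shut) to 1 (fully open), set as the call begins (left out, the last holds). The fingers move at their own pace and stop on an object; the grip force is fixed at half the most. Time passes only in rows, so rows that repeat a pose let the fingers close. It gives the time, the measured TCP pose, the force, the opening and the grip force at its end, in the units of the state.
- read_state(): the state, without advancing time (a new reading comes with each control period).
- snapshot(name): name is "scene" or "top"; returns (picture, depth): 400x640x3 uint8, red, green, blue; 400x640 float32, mm along the optical axis (not along the pixel's ray), 0 where there is no reading.
- calibration(name): a dict with "camera_matrix" (3x3 intrinsics, pixels), "dist_coeffs" ([k1, k2, p1, p2, k3] as OpenCV has them; the pictures are not rectified), "cam_to_world" (4x4, takes a point from camera to world coordinates). Camera axes: x right, y down, z forward; pixel columns grow to the right and rows downward; lengths in mm; the calibration is good to about 2 mm. A picture is of the moment at which its call begins. calibration takes no time and is no camera call.
- job_done(): hands the job in; it is judged then, once.
The state is a dict: "t": time; "joints": joint angles; "qvel": joint speeds; "tau": joint torques, N m; "tcp_pos": TCP position; "eef_rot": TCP orientation; "ft_force": force on the tool from outside, world axes, zero at the start; "moment": the same for the moment, N m; "grip_width": finger opening in mm; "grip_force": force on a finger pad.
Only numpy, scipy, OpenCV 4.12 (cv2) and the standard library are available. Lean on these libraries where they do the work, as an engineer would, in place of code of your own. Each camera call takes 0.05 s, during which the arm holds its last target. There are 200 camera calls.

TASK

Put both remotes away in the wooden box, flat on its floor with their buttons up, then shut the lid fully. Last, swing the brass hook on the front of the box up until it is fully home on its pin on the lid. Leave everything else where it stands.

Things in the scene. Friction and masses are not known exactly. Their poses are not given: they have to be found in the camera images.
- long_remote: Long aluminium remote control, a flat bar 190 x 42 x 16 mm (its x, y, z), 160 g, loose, lying on the surface buttons up. Origin: centre of its underside; x along its length, z up out of its button face.
- short_remote: Short grey plastic remote control, a flat bar 110 x 38 x 18 mm (x, y, z), 90 g, loose, lying on the surface buttons up. Origin: centre of its underside; x along its length, z up out of its button face.
- box: Open wooden box, fixed, outside 200 x 240 x 75 mm high (x, y, z), walls and floor 8 mm thick, inside 184 x 224 mm, 67 mm deep, undivided. Origin: centre of its underside. Its own -x side is the front (with the hook); the lid is hinged along the top of its +x side. It stands a quarter turn or more round: front towards the world's -y, lid opening towards +y.
- lid (a joint): Angle of the wooden lid in rad: 0 shut, up to 2.6 open; it starts at about 2.3 to 2.5, leaning back past upright. A flat board 200 x 240 x 16 mm on a damped stiff hinge: it stays put while well open and sinks shut slowly below about 0.4. Pushing its free edge takes 2 to 4 N.
- lid_hinge (a point): Middle of the lid's hinge line, on the box: 100 mm behind the box's centre (box +x), 75 mm above the surface, at the lower back edge of the lid. Hinge line along the box's y. Its axes are those of the box.
- lid_edge (a point): Middle of the lid's free front edge, half way through its thickness, 200 mm from the hinge. Axes of the lid (those of the box when shut); lid z is the normal of its outer face.
- catch_pin (a point): Middle of the brass pin that is the hook's catch: 10 mm thick, sticking 26 mm forward out of the lid's front edge, with a 16 mm head. With the lid shut it is 83 mm above the surface.
- hook (a joint): Angle of the brass hook in rad: 0 upright and home, its shank against the pin and its beak over the pin; it starts leaning over by about 0.5 to 0.95 towards the box's -y (away from the robot) and can lean 1.15. It turns in a plane parallel to the box's front and stays where it is left (about 1 N at its top moves it).
- hook_pivot (a point): Pivot of the hook, on the box's front: 13 mm in front of the face, 25 mm above the surface, 30 mm from the box's middle to its +y. Axes of the box.
- hook_top (a point): Upper end of the hook's shank, 75 mm from the pivot. The shank is a bar 10 x 10 mm; at the top a beak reaches 25 mm sideways towards the box's +y and turns down. It stands 8 to 18 mm in front of the box's face and is free on its -y side; upright, its top is 100 mm above the surface.
- disc_cases: Bystander: stack of five plastic disc cases, 125 x 142 x 51 mm high. Origin: centre of its underside.
- coaster: Bystander: round white ceramic coaster, 100 mm across, 9 mm high. Origin: centre of its underside.
- glasses_case: Bystander: brown hard spectacles case, 160 x 62 x 37 mm high. Origin: centre of its underside.
- headphone_stand: Bystander: wooden headphone stand with headphones on it, foot 130 x 110 mm, 270 mm high. Origin: centre of its underside.
- mug: Bystander: white mug, 80 mm across, 92 mm high. Origin: centre of its underside.
Not all that is in view belongs to the job. There is more than one size of the short_remote; the one meant has the size given above.

How it is judged (in metres and radians):
On the way, in this order (a step that is already met when the one before it is completed fails the run):
1. both remotes lie flat in the open box (x of long_remote in the frame of box between -0.085 and 0.085 m and y of long_remote in the frame of box between -0.06 and 0.06 m and z of long_remote in the frame of box between 0 and 0.018 m and angle between each of long_remote, short_remote's own z axis and vertical below 0.15 rad and x of short_remote in the frame of box between -0.085 and 0.085 m and y of short_remote in the frame of box between -0.085 and 0.085 m and z of short_remote in the frame of box between 0 and 0.018 m and value of joint lid above 1 rad), for 0.2 s.
2. the lid is shut over them (x of long_remote in the frame of box between -0.085 and 0.085 m and y of long_remote in the frame of box between -0.06 and 0.06 m and z of long_remote in the frame of box between 0 and 0.018 m and angle between each of long_remote, short_remote's own z axis and vertical below 0.15 rad and x of short_remote in the frame of box between -0.085 and 0.085 m and y of short_remote in the frame of box between -0.085 and 0.085 m and z of short_remote in the frame of box between 0 and 0.018 m and value of joint lid below 0.05 rad), for 0.2 s.
3. the hook is home on its pin (value of joint lid below 0.05 rad and value of joint hook below 0.1 rad), for 0.2 s.
At the end, for the whole second after the job is handed in: Both remotes lie at rest inside the box, flat on its floor (within 10 mm of it, tilted less than 0.15 rad, buttons up), the lid is shut to within 0.05 rad and the hook stands within 0.10 rad of home on its pin (all of step 3 and x of long_remote in the frame of box between -0.085 and 0.085 m and y of long_remote in the frame of box between -0.06 and 0.06 m and z of long_remote in the frame of box between 0 and 0.018 m and angle between each of long_remote, short_remote's own z axis and vertical below 0.15 rad and x of short_remote in the frame of box between -0.085 and 0.085 m and y of short_remote in the frame of box between -0.085 and 0.085 m and z of short_remote in the frame of box between 0 and 0.018 m and linear speed of each of long_remote, short_remote below 0.03 m/s); the robot touches nothing.
It fails at once if a bystander (disc cases, coaster, spectacles case, headphone stand or mug) is moved by more than 30 mm (distance of any of disc_cases, coaster, glasses_case, headphone_stand, mug from where it was at the start of the episode above 0.03 m).
It also fails if it takes over 72 s, if anything falls off the work surface, if the arm or the gripper's body presses on something with over 40 N, if the wrist force passes 120 N, or if a joint passes its speed limit or range.

## Working session

There is one attempt and no reset: what is moved stays moved. The work goes in short steps, Python scripts to look and compute and a tool call to move; the robot and the scene stay as the last step left them, time stands still between calls to the robot, and variables do not carry over. Pictures are saved under pics/ and viewed, at most 10 in all, crops included, and the job is handed in when it is done.

Besides the shell and the picture viewer there is one more tool, called as name(argument=value, ...) on one line, values as JSON. servo_tool: Moves the arm, as the interface text tells. Its arguments: {"type":"object","properties":{"plan":{"type":"array"},"hand":{"type":"number"}},"required":["plan"]}

```bash
mkdir -p pics; ls; python3 - <<'E'
from plant import *
import cv2,numpy as np
for n in("scene","top"):
    p,d=snapshot(n);cv2.imwrite(f"pics/{n}0.png",p[:,:,::-1]);np.save(f"pics/{n}0.npy",d)
    c=calibration(n);print(n,c)
print(read_state())
E
```

```text
pics
scene {'camera_matrix': array([[416.99210172,   0.        , 311.22465874],
       [  0.        , 416.99210172, 193.70970747],
       [  0.        ,   0.        ,   1.        ]]), 'dist_coeffs': array([-0.11022564,  0.        ,  0.        ,  0.        ,  0.        ]), 'cam_to_world': array([[-7.06939361e-01,  5.04170959e-01, -4.96032645e-01,
         1.13719777e+03],
       [ 7.07268346e-01,  5.06772276e-01, -4.92902979e-01,
         6.54871897e+02],
       [ 2.86822506e-03, -6.99280705e-01, -7.14841429e-01,
         9.93470390e+02],
       [ 0.00000000e+00,  0.00000000e+00,  0.00000000e+00,
         1.00000000e+00]])}
top {'camera_matrix': array([[488.40214106,   0.        , 319.70678168],
       [  0.        , 488.40214106, 201.99898866],
       [  0.        ,   0.        ,   1.        ]]), 'dist_coeffs': array([0.04033586, 0.        , 0.        , 0.        , 0.        ]), 'cam_to_world': array([[ 2.26026909e-02, -9.98858660e-01,  4.20772505e-02,
         4.58589345e+02],
       [-9.99729833e-01, -2.28105191e-02, -4.46560040e-03,
         4.05916256e+01],
       [ 5.42030756e-03, -4.19649480e-02, -9.99104381e-01,
         1.74590506e+03],
       [ 0.00000000e+00,  0.00000000e+00,  0.00000000e+00,
         1.00000000e+00]])}
{'t': 0.1, 'joints': array([-1.22670329e+00,  9.17963493e-02,  1.23177689e+00,  1.91163400e-05,
        1.81980359e+00, -5.67539682e-02]), 'qvel': array([-0.00026688, -0.00125118, -0.00357797,  0.00041946,  0.0001687 ,
       -0.00036299]), 'tau': array([ 4.09656175e-03, -4.47855127e+01, -4.07570171e+01,  7.01416167e-02,
        2.83405068e-02, -1.35510218e-04]), 'tcp_pos': array([ 234.00187734, -552.19354121,  221.60585178]), 'eef_rot': array([-3.07697082e+00, -6.25097154e-01,  3.72243210e-04]), 'ft_force': array([ 0.36643395, -0.09652106,  0.830154  ]), 'moment': array([ 0.02655861,  0.01708532, -0.02844945]), 'grip_force': 0.0, 'grip_width': 87.74387389393964}
```

View pics/scene0.png

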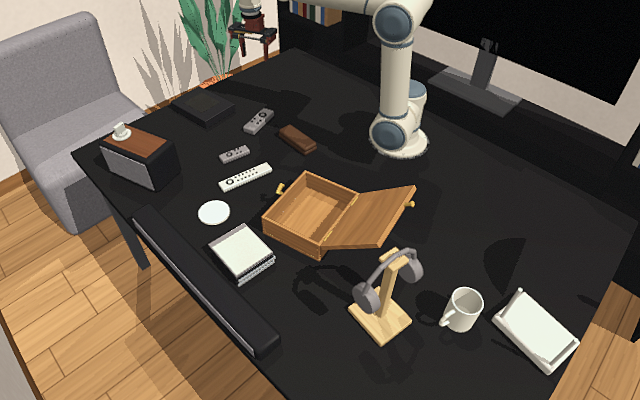

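View pics/top0.png

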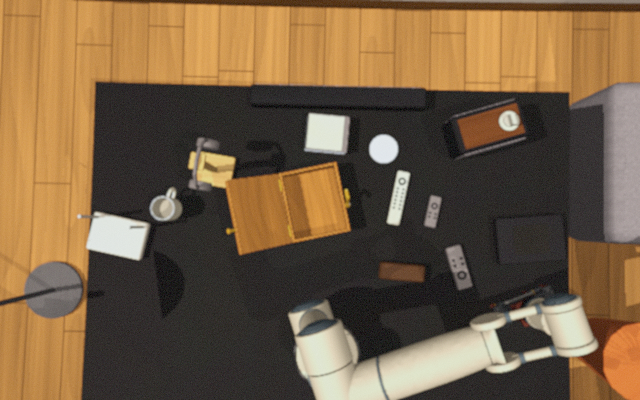

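The scene shows the long silver remote (scene 245,177; top 398,198) and two grey remotes that could be the short one: A (scene 235,154; top 433,211) and B (scene 259,121; top 458,267). The brown glasses case is at top (402,271). The open box is at top (315,203), with its hook at about (347,197).

```bash
cat > h.py <<'E'
from plant import *
import cv2,numpy as np
from scipy.spatial.transform import Rotation as R
C={n:calibration(n) for n in("scene","top")}
def ray(n,uv):
    c=C[n];q=cv2.undistortPoints(np.float32(uv).reshape(-1,1,2),c["camera_matrix"],c["dist_coeffs"]).reshape(-1,2)
    return np.c_[q,np.ones(len(q))]
def depthpts(n,uv,d):
    r=ray(n,uv);uv=np.round(np.float32(uv)).astype(int).reshape(-1,2);z=d[uv[:,1],uv[:,0]]
    T=C[n]["cam_to_world"];return r*z[:,None]@T[:3,:3].T+T[:3,3]
def plane(n,uv,z):
    T=C[n]["cam_to_world"];r=ray(n,uv)@T[:3,:3].T;return T[:3,3]+r*((z-T[2,3])/r[:,2])[:,None]
def cloud(n,d):
    v,u=np.mgrid[0:400,0:640];return depthpts(n,np.c_[u.ravel(),v.ravel()],d).reshape(400,640,3)
def proj(n,P):
    c=C[n];Ti=np.linalg.inv(c["cam_to_world"]);return cv2.projectPoints(np.float64(P).reshape(-1,1,3),cv2.Rodrigues(Ti[:3,:3])[0],Ti[:3,3],c["camera_matrix"],c["dist_coeffs"])[0].reshape(-1,2)
E
python3 - <<'E'
from h import *
im=cv2.imread("pics/top0.png");s=cv2.imread("pics/scene0.png")
a=cv2.resize(im[145:295,330:480],(600,600),interpolation=cv2.INTER_CUBIC)[:, :]
b=cv2.resize(s[100:200,200:325],(750,600),interpolation=cv2.INTER_CUBIC)
cv2.imwrite("pics/ca.png",np.hstack([cv2.resize(a,(400,400)),cv2.resize(b,(400,400*100//125)).copy() if 0 else cv2.copyMakeBorder(cv2.resize(b,(400,320)),0,80,0,0,cv2.BORDER_CONSTANT)]))
for n,im_,wins in(("top",im,dict(long=(380,160,418,232),A=(418,185,448,235),B=(440,238,478,298))),("scene",s,dict(long=(210,158,278,196),A=(214,142,254,167),B=(238,104,280,138)))):
    d=np.load(f"pics/{n}0.npy");P=cloud(n,d)
    for k,(x0,y0,x1,y1) in wins.items():
        m=P[y0:y1,x0:x1,2];m=(m>8)&(m<40)&(d[y0:y1,x0:x1]>0)
        nl,lab,st,_=cv2.connectedComponentsWithStats(m.astype(np.uint8));i=1+st[1:,4].argmax()
        Q=P[y0:y1,x0:x1][lab==i];(c,wh,an)=cv2.minAreaRect(np.float32(Q[:,:2]))
        print(n,k,np.round(c,1),np.round(wh,1),round(an,1),"z",np.percentile(Q[:,2],[10,50,90]).round(1),len(Q))
    if n=="top":
        print("box/lid pts",depthpts(n,[(285,205),(318,203),(348,190),(340,165),(351,229),(282,178),(294,242),(226,181),(239,253),(230,231)],d).round(1).tolist())
E
```

```text
top long [ 547.6 -243.4] [ 47.6 205.5] 78.2 z [10.3 15.3 20.8] 618
top A [ 508.1 -366. ] [ 49.2 113. ] 76.1 z [11.8 17.2 22.9] 354
top B [ 314.1 -462.4] [155.3  60. ] 15.1 z [17.7 24.  29.7] 675
box/lid pts [[516.1, 151.8, 72.1], [528.2, 38.8, 5.3], [577.5, -67.6, -0.7], [666.2, -36.9, 3.8], [438.2, -81.3, -3.9], [610.0, 165.6, 56.3], [390.4, 117.8, 72.4], [583.1, 331.0, 203.8], [356.4, 286.2, 185.6], [425.8, 314.1, 201.2]]
scene long [ 556.3 -242.7] [ 49. 192.] 78.5 z [12.3 16.3 19.3] 528
scene A [ 510.2 -364.1] [ 45.2 111.8] 75.2 z [12.2 18.1 21.7] 260
scene B [ 319.5 -455.1] [152.7  57.2] 17.6 z [14.3 22.7 26. ] 376
```

View pics/ca.png

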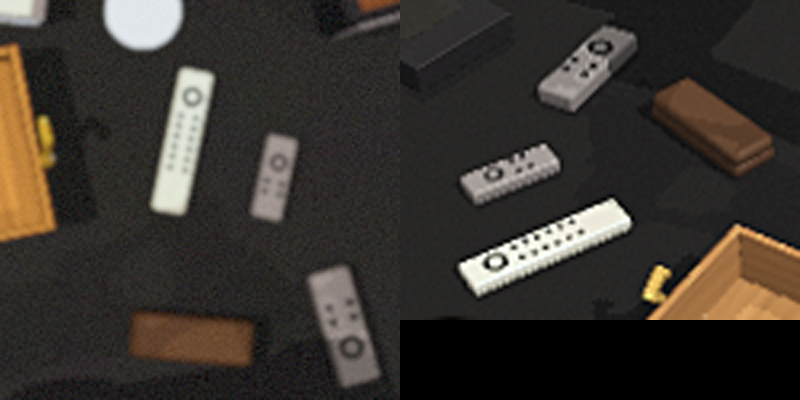

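The crop shows A (crop left 275,177; right 510,172) as the smaller grey remote, and it measures 112 x 45 x 18, so it is the short_remote. B is larger at about 154 x 58 x 24, a decoy. The long remote is at crop left (182,141). Next I'll fit the box and refine the remotes.

```bash
python3 - <<'E'
from h import *
im=cv2.imread("pics/top0.png");s=cv2.imread("pics/scene0.png")
a=cv2.resize(im[150:260,270:360],(400,489),interpolation=cv2.INTER_CUBIC)
b=cv2.resize(s[160:260,255:355],(400,400),interpolation=cv2.INTER_CUBIC)
b=cv2.copyMakeBorder(b,0,89,0,0,cv2.BORDER_CONSTANT)
cv2.imwrite("pics/cb.png",np.hstack([a,b]))
# remotes: brightness-mask refine, top-face plane
for n,img,wins in(("top",im,dict(long=(380,160,418,232,16),A=(418,185,448,235,18))),("scene",s,dict(long=(210,158,278,196,16),A=(214,142,254,167,18)))):
    for k,(x0,y0,x1,y1,z) in wins.items():
        g=cv2.cvtColor(img[y0:y1,x0:x1],cv2.COLOR_BGR2GRAY);m=g>(110 if k=="long" else 75)
        m=cv2.morphologyEx(m.astype(np.uint8),cv2.MORPH_CLOSE,np.ones((3,3)))
        v,u=np.nonzero(m);Q=plane(n,np.c_[u+x0,v+y0],z);c,wh,an=cv2.minAreaRect(np.float32(Q[:,:2]))
        print(n,k,np.round(c,1),np.round(wh,1),round(an,1),Q.mean(0).round(1))
E
```

```text
top long [ 574.7 -240.3] [235.6  98.8] 6.9 [ 561.3 -241.5   16. ]
top A [ 508.4 -366.2] [ 43.5 113.7] 78.2 [ 508.3 -366.1   18. ]
scene long [ 548.3 -238.8] [167.6 220.8] 42.1 [ 560.3 -242.9   16. ]
scene A [ 514.5 -358.1] [ 56.1 112.2] 78.3 [ 515.3 -357.3   18. ]
```

View pics/cb.png

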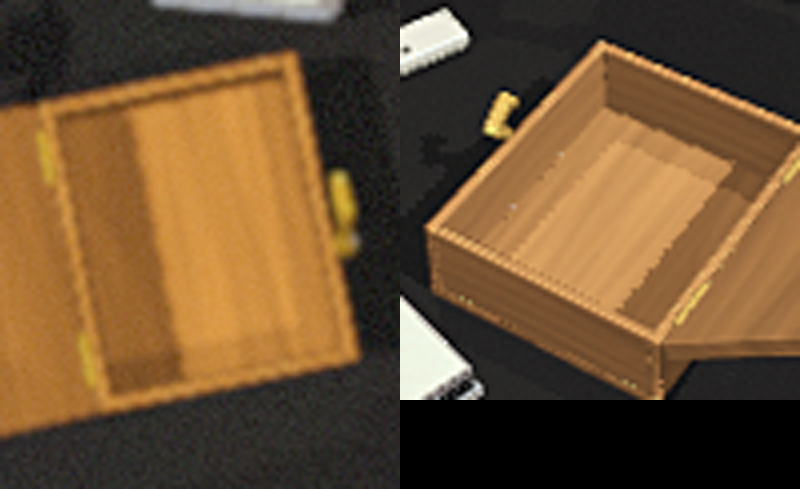

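```bash
python3 - <<'E'
from h import *
from scipy.optimize import least_squares
def fit(L,W,z,top,sc,x0,name):
    K=np.float64([[1,1],[1,-1],[-1,-1],[-1,1]])*[L/2,W/2]
    def f(p,split=False):
        c,s=np.cos(p[2]),np.sin(p[2]);P=np.c_[K@np.array([[c,s],[-s,c]])+p[:2],np.full(4,z)]
        o=[]
        for n,q in(("top",top),("scene",sc)):
            r=proj(n,P)-np.float64(q);o.append(r)
        return o
    def run(ix): 
        g=lambda p:np.concatenate([f(p)[i].ravel() for i in ix]);r=least_squares(g,x0,loss="soft_l1");return r.x,np.abs(g(r.x)).max()
    for ix in([0],[1],[0,1]):x,e=run(ix);print(name,ix,x.round(3),e.round(2))
t=lambda L:[(330+x/2.667,145+y/2.667) for x,y in L]
s=lambda L:[(200+(x-400)/3.2,100+y/3.2) for x,y in L]
# +x end = far from robot (top image up): order (+,+)(+,-)(-,-)(-,+), +y = world left = image left
fit(190,42,16,t([(180,66),(215,73),(187,216),(150,210)]),s([(474,290),(459,265),(617,199),(632,219)]),[550,-243,-.2],"long")
fit(110,38,18,t([(270,134),(299,140),(282,221),(251,215)]),s([(473,196),(460,178),(545,144),(559,162)]),[509,-365,-.2],"short")
tb=lambda L:[(270+x/4.444,150+y/4.444) for x,y in L]
sb=lambda L:[(255+(x-400)/4,160+y/4) for x,y in L]
# box x=+ hinge (world +y); box y = world -x  -> (+,+)=hinge near, (+,-)=hinge far, (-,-)=front far, (-,+)=front near
fit(200,240,75,tb([(107,412),(38,103),(299,50),(360,358)]),sb([(800,130),(660,345),(428,232),(603,40)]),[520,45,1.7],"box")
E
```

```text
long [0] [ 5.52317e+02 -2.46813e+02 -1.76000e-01] 1.51
long [1] [ 5.56603e+02 -2.38040e+02 -1.98000e-01] 0.72
long [0, 1] [ 5.53786e+02 -2.42989e+02 -1.91000e-01] 2.2
short [0] [ 5.06800e+02 -3.69362e+02 -2.01000e-01] 0.61
short [1] [ 5.12196e+02 -3.61217e+02 -2.01000e-01] 0.44
short [0, 1] [ 5.07825e+02 -3.67522e+02 -2.01000e-01] 1.51
box [0] [529.214  48.273   1.8  ] 1.04
box [1] [531.832  55.912   1.812] 4.52
box [0, 1] [529.997  51.769   1.809] 3.95
```

```bash
cat >> h.py <<'E'
B=np.array([530,51.]);BY=1.805
def box(x,y): return B+x*np.array([np.cos(BY),np.sin(BY)])+y*np.array([-np.sin(BY),np.cos(BY)])
def pose():
    s=read_state();Rm=R.from_rotvec(s["eef_rot"]).as_matrix();return np.r_[s["tcp_pos"],np.arctan2(Rm[1,0],Rm[0,0])],s
def plan(wps,start=None,step=45):
    """wps: (x,y,z,yaw,hold rows). prints calls of 5 rows, start-relative in tool axes (tool z down)"""
    p=np.array(pose()[0] if start is None else start,float);rows=[]
    for w in wps:
        w=np.array(w,float);d=w[:4]-p;d[3]=(d[3]+np.pi)%(2*np.pi)-np.pi
        n=max(1,int(np.ceil(max(np.linalg.norm(d[:3])/step,abs(np.degrees(d[3]))/8))))
        rows+=[p+d*(i+1)/n for i in range(n)];rows+=[p+d]*int(w[4]);p=p+d;rows[-1]=(rows[-1],1)
        q=[]
        flat=[r[0] if isinstance(r,tuple) else r for r in rows];rows=[]
        s=w[:0]
        st=p-d
        for k in range(0,len(flat),5):
            c,sn=np.cos(st[3]),np.sin(st[3]);out=[]
            for r in flat[k:k+5]:
                e=r-st;out+=[round(c*e[0]+sn*e[1]),round(sn*e[0]-c*e[1]),round(-e[2]),0,0,round(-np.degrees(e[3]),1)]
            print(out);st=flat[min(k+4,len(flat)-1)]
        print("-- at",w.round(2))
    return p
E
python3 - <<'E'
import plant
print([k for k in dir(plant) if k[0]!="_"]);print(getattr(plant,"grasp_offset",None))
from h import *
print(pose()[0])
plan([(552,-243.5,80,-.19,2)])
d=np.load("pics/top0.npy");im=cv2.imread("pics/top0.png")
hsv=cv2.cvtColor(im,cv2.COLOR_BGR2HSV)
print("stand",[x.round() for x in depthpts("top",[(205,145),(204,178),(218,170),(165,207)],d)])
E
```

```text
['MotionError', 'calibration', 'grasp_offset', 'job_done', 'read_state', 'snapshot']
18.700000000000003
[ 2.34001877e+02 -5.52193541e+02  2.21605852e+02  4.00851593e-01]
[38, -15, 13, 0, 0, np.float64(3.1), 75, -29, 26, 0, 0, np.float64(6.2), 113, -44, 39, 0, 0, np.float64(9.2), 150, -58, 51, 0, 0, np.float64(12.3), 188, -73, 64, 0, 0, np.float64(15.4)]
[32, -24, 13, 0, 0, np.float64(3.1), 65, -48, 26, 0, 0, np.float64(6.2), 97, -72, 39, 0, 0, np.float64(9.2), 129, -96, 51, 0, 0, np.float64(12.3), 162, -120, 64, 0, 0, np.float64(15.4)]
[25, -32, 13, 0, 0, np.float64(3.1), 25, -32, 13, 0, 0, np.float64(3.1), 25, -32, 13, 0, 0, np.float64(3.1)]
-- at [ 5.520e+02 -2.435e+02  8.000e+01 -1.900e-01  2.000e+00]
stand [array([697., 403., 194.]), array([607., 444.,  16.]), array([636., 395.,  19.]), array([502., 583.,  -1.])]
```

servo_tool(plan=[38, -15, 13, 0, 0, 3.1, 75, -29, 26, 0, 0, 6.2, 113, -44, 39, 0, 0, 9.2, 150, -58, 51, 0, 0, 12.3, 188, -73, 64, 0, 0, 15.4], hand=1)

```text
t: 0.6
tcp_pos: [379.5, -410.6, 157.7]
eef_rot: [-3.135, -0.203, 0.0]
ft_force: [1.2, -1.3, 0.3]
grip_width: 87.9
grip_force: 0.0
```

servo_tool(plan=[32, -24, 13, 0, 0, 3.1, 65, -48, 26, 0, 0, 6.2, 97, -72, 39, 0, 0, 9.2, 129, -96, 51, 0, 0, 12.3, 162, -120, 64, 0, 0, 15.4])

```text
t: 1.1
tcp_pos: [524.3, -270.2, 93.8]
eef_rot: [-3.134, 0.218, 0.001]
ft_force: [-0.2, -0.0, 0.2]
grip_width: 87.9
grip_force: 0.0
```

servo_tool(plan=[25, -32, 13, 0, 0, 3.1, 25, -32, 13, 0, 0, 3.1, 25, -32, 13, 0, 0, 3.1])

```text
t: 1.4
tcp_pos: [552.4, -242.6, 80.5]
eef_rot: [-3.127, 0.295, 0.004]
ft_force: [-0.5, -0.6, -0.3]
grip_width: 87.7
grip_force: 0.0
```

```bash
python3 - <<'E'
from h import *
print(pose()[0])
P,d=snapshot("scene");p=P[100:260,200:400,::-1];cv2.imwrite("pics/g1.png",cv2.resize(p,(800,600) if 0 else (750,600),interpolation=cv2.INTER_CUBIC))
P,d=snapshot("top");cv2.imwrite("pics/t1.png",P[:,:,::-1])
E
```

```text
[ 5.52402705e+02 -2.42554772e+02  8.05245286e+01 -1.88373016e-01]
```

View pics/g1.png

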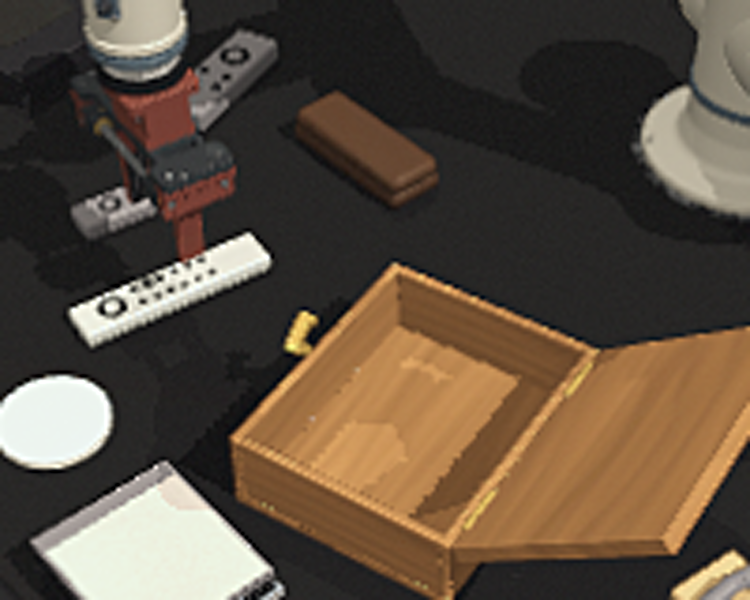

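The fingers straddle the long remote at crop (190,235) and (125,190). I'll descend and grip.

servo_tool(plan=[0, 0, 40, 0, 0, 0, 0, 0, 70, 0, 0, 0, 0, 0, 77, 0, 0, 0, 0, 0, 77, 0, 0, 0])

```text
t: 1.9
tcp_pos: [551.4, -244.0, 4.0]
eef_rot: [-3.126, 0.302, 0.003]
ft_force: [0.2, 0.6, 0.2]
grip_width: 87.8
grip_force: 0.0
```

servo_tool(plan=[0, 0, 0, 0, 0, 0, 0, 0, 0, 0, 0, 0, 0, 0, 0, 0, 0, 0, 0, 0, 0, 0, 0, 0, 0, 0, 0, 0, 0, 0], hand=0)

```text
t: 2.4
tcp_pos: [552.9, -243.4, 5.2]
eef_rot: [3.127, -0.299, 0.001]
ft_force: [-0.3, 0.4, -1.0]
grip_width: 51.2
grip_force: 0.0
```

servo_tool(plan=[0, 0, 0, 0, 0, 0, 0, 0, -20, 0, 0, 0, 0, 0, -60, 0, 0, 0, 0, 0, -100, 0, 0, 0, 0, 0, -150, 0, 0, 0])

```text
t: 2.9
tcp_pos: [551.5, -242.7, 153.7]
eef_rot: [-3.126, 0.299, 0.007]
ft_force: [0.9, -0.2, -2.2]
grip_width: 41.8
grip_force: 30.0
```

```bash
python3 - <<'E'
from h import *
print(pose()[0],read_state()["grip_width"],read_state()["grip_force"])
x,y=box(12,0)
plan([(x,y,150,BY-np.pi/2,1),(x,y,14,BY-np.pi/2,2)],step=36)
E
```

```text
[ 5.51511440e+02 -2.42703569e+02  1.53688595e+02 -1.90747040e-01] 41.765360409755786 29.998910129070282
[-9, -33, 0, 0, 0, np.float64(-2.7), -18, -66, 1, 0, 0, np.float64(-5.4), -27, -98, 1, 0, 0, np.float64(-8.1), -36, -131, 2, 0, 0, np.float64(-10.8), -45, -164, 2, 0, 0, np.float64(-13.5)]
[-1, -34, 0, 0, 0, np.float64(-2.7), -2, -68, 1, 0, 0, np.float64(-5.4), -3, -102, 1, 0, 0, np.float64(-8.1), -5, -136, 2, 0, 0, np.float64(-10.8), -5, -136, 2, 0, 0, np.float64(-10.8)]
-- at [5.2722e+02 6.2670e+01 1.5000e+02 2.3000e-01 1.0000e+00]
[0, 0, 34, 0, 0, np.float64(-0.0), 0, 0, 68, 0, 0, np.float64(-0.0), 0, 0, 102, 0, 0, np.float64(-0.0), 0, 0, 136, 0, 0, np.float64(-0.0), 0, 0, 136, 0, 0, np.float64(-0.0)]
[0, 0, 0, 0, 0, np.float64(-0.0)]
-- at [5.2722e+02 6.2670e+01 1.4000e+01 2.3000e-01 2.0000e+00]
```

servo_tool(plan=[-9, -33, 0, 0, 0, -2.7, -18, -66, 1, 0, 0, -5.4, -27, -98, 1, 0, 0, -8.1, -36, -131, 2, 0, 0, -10.8, -45, -164, 2, 0, 0, -13.5])

```text
t: 3.4
tcp_pos: [539.0, -72.4, 152.0]
eef_rot: [-3.14, -0.073, 0.001]
ft_force: [1.3, 0.2, -1.9]
grip_width: 41.9
grip_force: 30.0
```

servo_tool(plan=[-1, -34, 0, 0, 0, -2.7, -2, -68, 1, 0, 0, -5.4, -3, -102, 1, 0, 0, -8.1, -5, -136, 2, 0, 0, -10.8, -5, -136, 2, 0, 0, -10.8])

```text
t: 3.9
tcp_pos: [527.6, 65.5, 150.1]
eef_rot: [-3.117, -0.374, 0.002]
ft_force: [-0.1, 0.2, -1.7]
grip_width: 42.1
grip_force: 30.0
```

servo_tool(plan=[0, 0, 20, 0, 0, 0, 0, 0, 44, 0, 0, 0, 0, 0, 44, 0, 0, 0])

```text
t: 4.2
tcp_pos: [526.3, 61.3, 102.5]
eef_rot: [-3.12, -0.365, 0.011]
ft_force: [-1.5, 0.2, -2.0]
grip_width: 41.8
grip_force: 30.0
```

```bash
python3 - <<'E'
from h import *
print(pose()[0])
P,d=snapshot("scene");P2,d2=snapshot("top")
a=cv2.resize(P[150:270,240:400,::-1],(533,400),interpolation=cv2.INTER_CUBIC)
b=cv2.resize(P2[140:260,280:360,::-1],(267,400),interpolation=cv2.INTER_CUBIC)
cv2.imwrite("pics/p1.png",np.hstack([a,b]))
E
```

```text
[5.26320004e+02 6.12837328e+01 1.02492474e+02 2.32692574e-01]
```

View pics/p1.png

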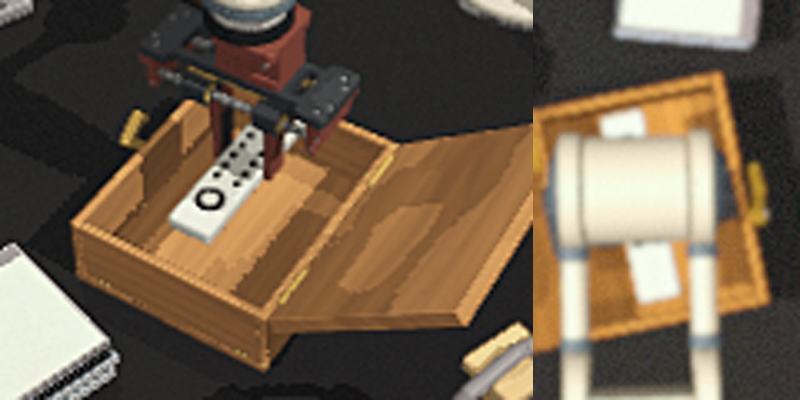

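The long remote hangs level, parallel to the box walls, with about 10 mm of clearance at the far end and 17 mm at the near end (crop right 622,110 to 658,300). I'll shift it 3 mm towards the robot and lower it.

servo_tool(plan=[-3, 0, 35, 0, 0, 0, -3, 0, 65, 0, 0, 0, -3, 0, 80, 0, 0, 0, -3, 0, 87, 0, 0, 0, -3, 0, 88, 0, 0, 0])

```text
t: 4.8
tcp_pos: [525.9, 61.0, 19.1]
eef_rot: [3.12, 0.365, 0.0]
ft_force: [0.5, -0.3, -0.6]
grip_width: 41.7
grip_force: 30.0
```

servo_tool(plan=[0, 0, 0, 0, 0, 0, 0, 0, 0, 0, 0, 0])

```text
t: 5.0
tcp_pos: [526.7, 61.2, 20.4]
eef_rot: [3.12, 0.366, 0.004]
ft_force: [-0.4, 0.2, -1.5]
grip_width: 41.8
grip_force: 30.0
```

```bash
python3 - <<'E'
from h import *
p,s=pose();print(p,s["ft_force"])
E
```

```text
[5.26683571e+02 6.12329631e+01 2.04171806e+01 2.33255419e-01] [-0.41003216  0.22550896 -1.48954868]
```

servo_tool(plan=[0, 0, 3, 0, 0, 0, 0, 0, 6, 0, 0, 0, 0, 0, 6, 0, 0, 0])

```text
t: 5.3
tcp_pos: [526.0, 61.2, 13.1]
eef_rot: [3.12, 0.366, 0.002]
ft_force: [0.5, -0.5, 0.3]
grip_width: 41.8
grip_force: 30.0
```

servo_tool(plan=[0, 0, 0, 0, 0, 0, 0, 0, 0, 0, 0, 0, 0, 0, 0, 0, 0, 0, 0, 0, 0, 0, 0, 0, 0, 0, 0, 0, 0, 0], hand=1)

```text
t: 5.8
tcp_pos: [525.5, 61.2, 12.6]
eef_rot: [3.12, 0.366, -0.0]
ft_force: [-0.2, 0.7, 0.2]
grip_width: 78.0
grip_force: 0.0
```

servo_tool(plan=[0, 0, -20, 0, 0, 0, 0, 0, -60, 0, 0, 0, 0, 0, -95, 0, 0, 0])

```text
t: 6.1
tcp_pos: [525.2, 61.2, 108.6]
eef_rot: [-3.12, -0.366, 0.002]
ft_force: [0.8, -0.0, 0.3]
grip_width: 88.2
grip_force: 0.0
```

```bash
python3 - <<'E'
from h import *
p,s=pose();print(p)
x,y=box(-35,0);x2,y2=box(15,0)
plan([(x,y,105,BY,1),(x,y,16,BY,1)],step=36)
E
```

```text
[5.25181343e+02 6.11501984e+01 1.08553580e+02 2.33308686e-01]
[0, 4, 0, 0, 0, np.float64(-7.5), 0, 8, 1, 0, 0, np.float64(-15.0), 1, 11, 1, 0, 0, np.float64(-22.5), 1, 15, 1, 0, 0, np.float64(-30.0), 1, 19, 1, 0, 0, np.float64(-37.5)]
[-2, 3, 0, 0, 0, np.float64(-7.5), -4, 6, 1, 0, 0, np.float64(-15.0), -7, 9, 1, 0, 0, np.float64(-22.5), -9, 13, 1, 0, 0, np.float64(-30.0), -11, 16, 1, 0, 0, np.float64(-37.5)]
[-4, 1, 0, 0, 0, np.float64(-7.5), -7, 2, 1, 0, 0, np.float64(-15.0), -7, 2, 1, 0, 0, np.float64(-15.0)]
-- at [538.12  16.96 105.     1.8    1.  ]
[0, 0, 30, 0, 0, np.float64(-0.0), 0, 0, 59, 0, 0, np.float64(-0.0), 0, 0, 89, 0, 0, np.float64(-0.0), 0, 0, 89, 0, 0, np.float64(-0.0)]
-- at [538.12  16.96  16.     1.8    1.  ]
```

servo_tool(plan=[0, 4, 0, 0, 0, -7.5, 0, 8, 1, 0, 0, -15, 1, 11, 1, 0, 0, -22.5, 1, 15, 1, 0, 0, -30, 1, 19, 1, 0, 0, -37.5])

```text
t: 6.6
tcp_pos: [530.9, 42.8, 106.6]
eef_rot: [-2.833, -1.357, 0.0]
ft_force: [-0.4, -1.1, 1.1]
grip_width: 87.8
grip_force: 0.0
```

servo_tool(plan=[-2, 3, 0, 0, 0, -7.5, -4, 6, 1, 0, 0, -15, -7, 9, 1, 0, 0, -22.5, -9, 13, 1, 0, 0, -30, -11, 16, 1, 0, 0, -37.5])

```text
t: 7.1
tcp_pos: [536.4, 24.1, 105.6]
eef_rot: [-2.247, -2.195, 0.0]
ft_force: [0.2, -0.4, -0.2]
grip_width: 87.8
grip_force: 0.0
```

servo_tool(plan=[-4, 1, 0, 0, 0, -7.5, -7, 2, 1, 0, 0, -15, -7, 2, 1, 0, 0, -15])

```text
t: 7.4
tcp_pos: [538.2, 16.9, 104.4]
eef_rot: [-1.947, -2.465, 0.001]
ft_force: [0.4, -0.3, -0.7]
grip_width: 88.0
grip_force: 0.0
```

```bash
python3 - <<'E'
from h import *
p,s=pose();print(p,box(-35,0))
P2,d2=snapshot("top");P,d=snapshot("scene")
# long remote in scene: white mask
for n,img in(("scene",P),("top",P2)):
    g=img.min(2);m=np.zeros_like(g);c=proj(n,[[*box(0,0),20]])[0].astype(int);w=45
    sub=(g[c[1]-w:c[1]+w,c[0]-w:c[0]+w]>150).astype(np.uint8)
    nl,lab,st,_=cv2.connectedComponentsWithStats(sub)
    for i in range(1,nl):
        if st[i,4]>40:
            v,u=np.nonzero(lab==i);Q=plane(n,np.c_[u+c[0]-w,v+c[1]-w],24);r=cv2.minAreaRect(np.float32(Q[:,:2]))
            print(n,np.round(r[0],1),np.round(r[1],1),round(r[2],1),st[i,4])
E
```

```text
[538.15558589  16.93464551 104.43256832   1.80480434] [538.12239654  16.95551918]
scene [521.7  61.3] [171.9  44.9] 13.5 508
top [517.4   8.7] [215.2 176.4] 2.4 1844
top [434.5 -56.6] [112.5  24.7] 1.1 201
```

servo_tool(plan=[0, 0, 35, 0, 0, 0, 0, 0, 70, 0, 0, 0, 0, 0, 88, 0, 0, 0, 0, 0, 89, 0, 0, 0])

```text
t: 7.9
tcp_pos: [535.9, 17.5, 12.2]
eef_rot: [-1.948, -2.459, 0.006]
ft_force: [-1.3, 0.7, -0.1]
grip_width: 87.3
grip_force: 0.0
```

servo_tool(plan=[14, 0, 0, 0, 0, 0, 28, 0, 0, 0, 0, 0, 42, 0, 0, 0, 0, 0, 55, 0, 0, 0, 66, 0, 0, 0, 0, 0])

```text
invalid input
```

servo_tool(plan=[0, 0, 0, 0, 0, 0, -8, 0, 0, 0, 0, 0, -8, 0, -40, 0, 0, 0, -8, 0, -90, 0, 0, 0, -8, 0, -134, 0, 0, 0])

```text
t: 8.4
tcp_pos: [540.6, 8.9, 153.7]
eef_rot: [1.947, 2.461, 0.003]
ft_force: [1.5, -0.1, -0.2]
grip_width: 88.0
grip_force: 0.0
```

```bash
python3 - <<'E'
from h import *
p,s=pose();print(p)
plan([(509,-366,150,-.2+np.pi,1)],step=45)
E
```

```text
[540.62727009   8.8580311  153.73255335   1.80295478]
[-40, -13, 0, 0, 0, np.float64(-7.2), -79, -26, 1, 0, 0, np.float64(-14.5), -119, -39, 1, 0, 0, np.float64(-21.7), -159, -52, 2, 0, 0, np.float64(-29.0), -199, -65, 2, 0, 0, np.float64(-36.2)]
[-24, -34, 0, 0, 0, np.float64(-7.2), -49, -68, 1, 0, 0, np.float64(-14.5), -73, -102, 1, 0, 0, np.float64(-21.7), -97, -136, 2, 0, 0, np.float64(-29.0), -97, -136, 2, 0, 0, np.float64(-29.0)]
-- at [ 509.   -366.    150.      2.94    1.  ]
```

My push plan was one number short and was refused, so I'll go back and push again.

servo_tool(plan=[8, 0, 44, 0, 0, 0, 8, 0, 88, 0, 0, 0, 8, 0, 125, 0, 0, 0, 8, 0, 136, 0, 0, 0, 8, 0, 136, 0, 0, 0])

```text
t: 8.9
tcp_pos: [537.7, 16.9, 13.2]
eef_rot: [-1.948, -2.463, 0.002]
ft_force: [0.6, 0.1, -0.5]
grip_width: 87.5
grip_force: 0.0
```

servo_tool(plan=[14, 0, 0, 0, 0, 0, 28, 0, 0, 0, 0, 0, 42, 0, 0, 0, 0, 0, 55, 0, 0, 0, 0, 0, 66, 0, 0, 0, 0, 0])

```text
t: 9.4
tcp_pos: [523.0, 83.0, 14.5]
eef_rot: [1.946, 2.465, 0.001]
ft_force: [0.5, -1.2, 1.0]
grip_width: 87.8
grip_force: 0.7
```

```bash
python3 - <<'E'
from h import *
p,s=pose();print(p,s["ft_force"],box(31,0))
E
```

```text
[523.02130358  82.99793528  14.51543266   1.80506649] [ 0.50893147 -1.21176848  1.04463704] [522.80587735  81.15368301]
```

Now I'll retreat, rise, and go to the short remote.

servo_tool(plan=[0, 0, 0, 0, 0, 0, -10, 0, 0, 0, 0, 0, -20, 0, -40, 0, 0, 0, -40, 0, -85, 0, 0, 0, -66, 0, -125, 0, 0, 0])

```text
t: 9.9
tcp_pos: [538.1, 16.1, 140.1]
eef_rot: [-1.947, -2.465, 0.0]
ft_force: [0.9, -0.4, 0.6]
grip_width: 88.2
grip_force: 0.0
```

```bash
python3 - <<'E'
from h import *
p,s=pose();print(p)
plan([(509,-366,90,-.2+np.pi,1)],step=42)
E
```

```text
[538.07310933  16.14354681 140.11688289   1.80468822]
[-37, -12, 5, 0, 0, np.float64(-6.5), -73, -23, 10, 0, 0, np.float64(-13.0), -110, -35, 15, 0, 0, np.float64(-19.5), -146, -47, 20, 0, 0, np.float64(-26.1), -183, -58, 25, 0, 0, np.float64(-32.6)]
[-24, -29, 5, 0, 0, np.float64(-6.5), -49, -59, 10, 0, 0, np.float64(-13.0), -73, -88, 15, 0, 0, np.float64(-19.5), -98, -118, 20, 0, 0, np.float64(-26.1), -122, -147, 25, 0, 0, np.float64(-32.6)]
[0, 0, 0, 0, 0, np.float64(-0.0)]
-- at [ 509.   -366.     90.      2.94    1.  ]
```

servo_tool(plan=[-37, -12, 5, 0, 0, -6.5, -73, -23, 10, 0, 0, -13, -110, -35, 15, 0, 0, -19.5, -146, -47, 20, 0, 0, -26.1, -183, -58, 25, 0, 0, -32.6])

```text
t: 10.4
tcp_pos: [523.3, -176.8, 113.2]
eef_rot: [-1.172, -2.914, 0.0]
ft_force: [0.1, 0.3, 0.6]
grip_width: 87.8
grip_force: 0.0
```

servo_tool(plan=[-24, -29, 5, 0, 0, -6.5, -49, -59, 10, 0, 0, -13, -73, -88, 15, 0, 0, -19.5, -98, -118, 20, 0, 0, -26.1, -122, -147, 25, 0, 0, -32.6])

```text
t: 10.9
tcp_pos: [508.3, -367.5, 88.0]
eef_rot: [-0.307, -3.126, -0.0]
ft_force: [0.1, -0.4, -0.5]
grip_width: 87.7
grip_force: 0.0
```

servo_tool(plan=[0, 0, 0, 0, 0, 0, 0, 0, 0, 0, 0, 0])

```text
t: 11.1
tcp_pos: [508.5, -365.9, 87.7]
eef_rot: [-0.319, -3.124, -0.002]
ft_force: [-0.5, 0.5, -0.7]
grip_width: 88.0
grip_force: 0.0
```

```bash
python3 - <<'E'
from h import *
p,s=pose();print(p)
P,d=snapshot("scene");P2,d2=snapshot("top")
a=cv2.resize(P[110:260,200:360,::-1],(427,400),interpolation=cv2.INTER_CUBIC)
b=cv2.resize(P2[150:260,270:370,::-1],(364,400),interpolation=cv2.INTER_CUBIC)
cv2.imwrite("pics/p2.png",np.hstack([a,b]))
E
```

```text
[ 508.48986034 -365.86361598   87.6605498     2.93812408]
```

View pics/p2.png

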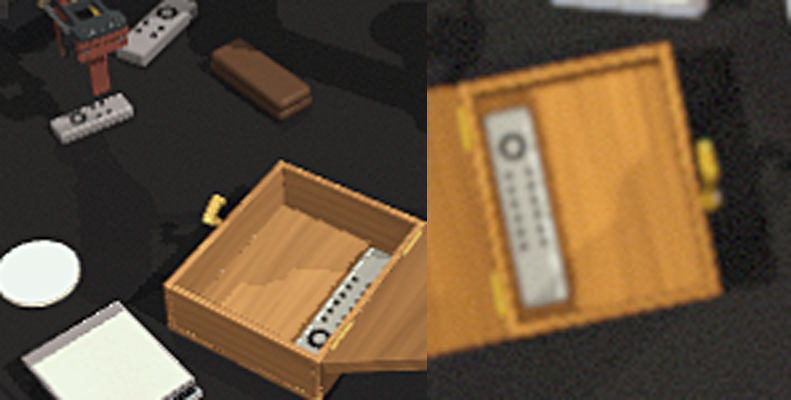

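The long remote lies flat by the hinge wall (right crop 527,205), and the gripper is above the short remote (left crop 92,118).

servo_tool(plan=[0, 0, 40, 0, 0, 0, 0, 0, 70, 0, 0, 0, 0, 0, 85, 0, 0, 0, 0, 0, 85, 0, 0, 0])

```text
t: 11.6
tcp_pos: [509.5, -363.4, 2.7]
eef_rot: [-0.311, -3.125, -0.001]
ft_force: [-0.0, -0.2, 0.3]
grip_width: 88.0
grip_force: 0.0
```

servo_tool(plan=[0, 0, 0, 0, 0, 0, 0, 0, 0, 0, 0, 0, 0, 0, 0, 0, 0, 0, 0, 0, 0, 0, 0, 0, 0, 0, 0, 0, 0, 0], hand=0)

```text
t: 12.1
tcp_pos: [509.7, -364.8, 3.9]
eef_rot: [0.313, 3.126, -0.0]
ft_force: [-0.2, -0.0, -0.8]
grip_width: 51.1
grip_force: 0.0
```

servo_tool(plan=[0, 0, 0, 0, 0, 0, 0, 0, 0, 0, 0, 0, 0, 0, -50, 0, 0, 0, 0, 0, -100, 0, 0, 0, 0, 0, -147, 0, 0, 0])

```text
t: 12.6
tcp_pos: [509.2, -364.4, 152.0]
eef_rot: [-0.313, -3.125, -0.001]
ft_force: [0.5, -0.8, -1.4]
grip_width: 37.8
grip_force: 30.0
```

```bash
python3 - <<'E'
from h import *
p,s=pose();print(p)
P2,d2=snapshot("top")
im=P2.astype(int);w=np.zeros(im.shape[:2],np.uint8)
sub=im[165:245,278:330];m=((sub.max(2)-sub.min(2)<45)&(sub.min(2)>110)).astype(np.uint8);m=cv2.morphologyEx(m,cv2.MORPH_CLOSE,np.ones((3,3)))
nl,lab,st,_=cv2.connectedComponentsWithStats(m);i=1+st[1:,4].argmax();v,u=np.nonzero(lab==i)
Q=plane("top",np.c_[u+278,v+165],24);r=cv2.minAreaRect(np.float32(Q[:,:2]));print(r)
e=np.array(r[0])-B;print("long in box",e@[np.cos(BY),np.sin(BY)],e@[-np.sin(BY),np.cos(BY)])
x,y=box(-27,0)
plan([(x,y,150,BY,1)],step=42)
E
```

```text
[ 509.24975555 -364.43664333  152.0325667     2.94193946]
((513.7236328125, 113.25212097167969), (189.75634765625, 43.63169479370117), 13.253047943115234)
long in box 64.32983563091123 1.3852588187452284
[5, 39, 1, 0, 0, np.float64(6.5), 11, 78, 3, 0, 0, np.float64(13.0), 16, 116, 4, 0, 0, np.float64(19.5), 21, 155, 5, 0, 0, np.float64(26.1), 27, 194, 6, 0, 0, np.float64(32.6)]
[25, 30, 1, 0, 0, np.float64(6.5), 51, 60, 3, 0, 0, np.float64(13.0), 76, 90, 4, 0, 0, np.float64(19.5), 102, 119, 5, 0, 0, np.float64(26.1), 127, 149, 6, 0, 0, np.float64(32.6)]
[0, 0, 0, 0, 0, np.float64(-0.0)]
-- at [536.27  24.74 150.     1.8    1.  ]
```

servo_tool(plan=[5, 39, 1, 0, 0, 6.5, 11, 78, 3, 0, 0, 13, 16, 116, 4, 0, 0, 19.5, 21, 155, 5, 0, 0, 26.1, 27, 194, 6, 0, 0, 32.6])

```text
t: 13.15
tcp_pos: [521.3, -167.7, 144.0]
eef_rot: [-1.185, -2.909, -0.0]
ft_force: [0.6, 0.5, -0.7]
grip_width: 38.0
grip_force: 30.0
```

servo_tool(plan=[25, 30, 1, 0, 0, 6.5, 51, 60, 3, 0, 0, 13, 76, 90, 4, 0, 0, 19.5, 102, 119, 5, 0, 0, 26.1, 127, 149, 6, 0, 0, 32.6])

```text
t: 13.65
tcp_pos: [533.5, 27.8, 138.2]
eef_rot: [-1.954, -2.46, 0.0]
ft_force: [0.5, -0.2, -1.5]
grip_width: 37.9
grip_force: 30.0
```

servo_tool(plan=[0, 0, 15, 0, 0, 0, 0, 0, 30, 0, 0, 0, 0, 0, 30, 0, 0, 0])

```text
t: 13.95
tcp_pos: [532.1, 25.3, 104.8]
eef_rot: [-1.945, -2.462, 0.006]
ft_force: [-0.8, -0.3, -1.8]
grip_width: 37.7
grip_force: 30.0
```

```bash
python3 - <<'E'
from h import *
p,s=pose();e=p[:2]-B;print(p,e@[np.cos(BY),np.sin(BY)],e@[-np.sin(BY),np.cos(BY)])
P,d=snapshot("scene");P2,d2=snapshot("top")
a=cv2.resize(P[150:270,240:400,::-1],(533,400),interpolation=cv2.INTER_CUBIC)
b=cv2.resize(P2[140:260,280:360,::-1],(267,400),interpolation=cv2.INTER_CUBIC)
cv2.imwrite("pics/p3.png",np.hstack([a,b]))
E
```

```text
[532.07274352  25.30832471 104.77580692   1.80452484] -25.471296901050508 3.9460713532682887
```

View pics/p3.png

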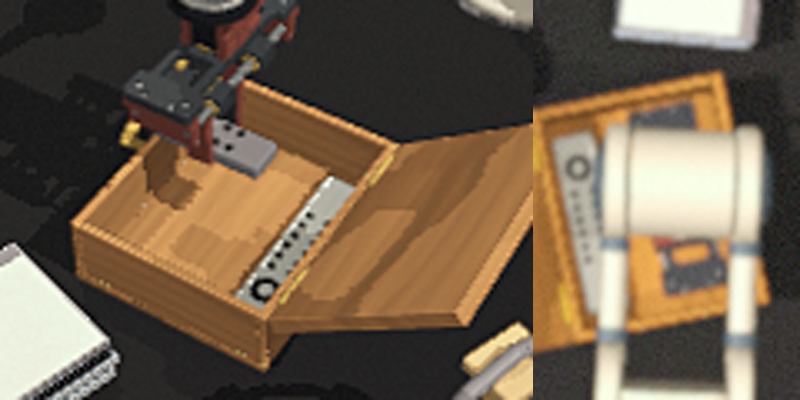

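The short remote is level, along the box's x and clear of the long one (left crop 245,150). I'll lower it.

servo_tool(plan=[0, 0, 35, 0, 0, 0, 0, 0, 65, 0, 0, 0, 0, 0, 82, 0, 0, 0, 0, 0, 89, 0, 0, 0, 0, 0, 91, 0, 0, 0])

```text
t: 14.55
tcp_pos: [533.8, 25.4, 17.5]
eef_rot: [-1.949, -2.464, 0.001]
ft_force: [0.0, -0.1, -0.6]
grip_width: 37.6
grip_force: 30.0
```

servo_tool(plan=[0, 0, 0, 0, 0, 0, 0, 0, 0, 0, 0, 0])

```text
t: 14.75
tcp_pos: [534.9, 26.0, 19.3]
eef_rot: [1.947, 2.463, 0.002]
ft_force: [-0.2, -0.1, -0.8]
grip_width: 37.6
grip_force: 30.0
```

servo_tool(plan=[0, 0, 3, 0, 0, 0, 0, 0, 5, 0, 0, 0, 0, 0, 5, 0, 0, 0])

```text
t: 15.05
tcp_pos: [533.7, 26.3, 12.4]
eef_rot: [-1.948, -2.465, 0.0]
ft_force: [-0.6, 0.7, -1.0]
grip_width: 37.9
grip_force: 30.0
```

servo_tool(plan=[0, 0, 0, 0, 0, 0, 0, 0, 0, 0, 0, 0, 0, 0, 0, 0, 0, 0, 0, 0, 0, 0, 0, 0, 0, 0, 0, 0, 0, 0], hand=1)

```text
t: 15.55
tcp_pos: [533.9, 26.2, 12.7]
eef_rot: [1.948, 2.465, 0.0]
ft_force: [-0.0, -0.4, 0.3]
grip_width: 74.2
grip_force: 0.0
```

servo_tool(plan=[0, 0, -30, 0, 0, 0, 0, 0, -75, 0, 0, 0, 0, 0, -120, 0, 0, 0, 0, 0, -165, 0, 0, 0, 0, 0, -210, 0, 0, 0])

```text
t: 16.05
tcp_pos: [533.6, 26.2, 224.6]
eef_rot: [1.948, 2.465, 0.0]
ft_force: [1.1, 0.2, 0.1]
grip_width: 87.8
grip_force: 0.0
```

```bash
python3 - <<'E'
from h import *
p,s=pose();e=p[:2]-B;print(p,e@[np.cos(BY),np.sin(BY)],e@[-np.sin(BY),np.cos(BY)])
P,d=snapshot("scene");P2,d2=snapshot("top")
a=cv2.resize(P[140:270,240:420,::-1],(554,400),interpolation=cv2.INTER_CUBIC)
cv2.imwrite("pics/p4.png",a);cv2.imwrite("pics/s4.png",P[:,:,::-1])
# lid plane from first (unoccluded) depth images
for n in("top","scene"):
    Q=cloud(n,np.load(f"pics/{n}0.npy")).reshape(-1,3);E=(Q[:,:2]-B)
    bx=E@[np.cos(BY),np.sin(BY)];by=E@[-np.sin(BY),np.cos(BY)]
    k=(bx>115)&(bx<245)&(abs(by)<100)&(Q[:,2]>80)&(Q[:,2]<260)
    f=np.polyfit(bx[k],Q[k,2],1);print(n,f,"theta",np.pi-np.arctan(f[0]),"z at hinge",np.polyval(f,100),k.sum())
E
```

```text
[533.57575256  26.21470454 224.57426531   1.80399178] -24.938462746836787 2.273753105243426
top [ 0.74973071 -2.41444753] theta 2.4982639111654588 z at hinge 72.55862370981609 2574
scene [ 0.76207997 -3.21794889] theta 2.4904050868071437 z at hinge 72.99004787256791 1958
```

View pics/p4.png

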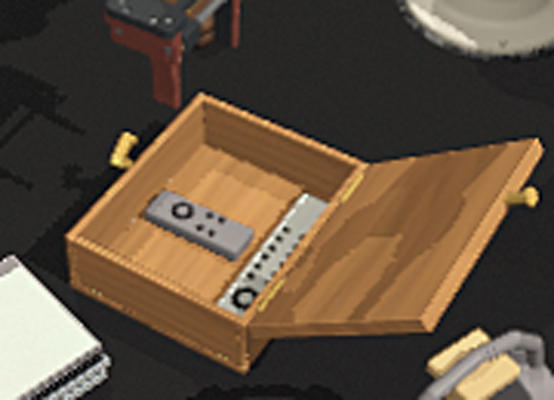

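Both remotes lie flat with buttons up: the short one at crop (200,225), the long one at (275,250). The lid's pin is at (522,196). Next I go behind the lid with the fingers shut, 80 mm towards the robot's side and clear of the pin.

```bash
python3 - <<'E'
from h import *
p=plan([(*box(60,60),275,BY,0),(*box(310,80),275,BY,0),(*box(305,80),152,BY,1)],step=45)
E
```

```text
[28, -20, -15, 0, 0, np.float64(-0.0), 57, -40, -29, 0, 0, np.float64(-0.0), 85, -60, -44, 0, 0, np.float64(-0.1)]
-- at [457.71  95.44 275.     1.8    0.  ]
[42, -3, 0, 0, 0, np.float64(-0.0), 83, -7, 0, 0, 0, np.float64(-0.0), 125, -10, 0, 0, 0, np.float64(-0.0), 167, -13, 0, 0, 0, np.float64(-0.0), 208, -17, 0, 0, 0, np.float64(-0.0)]
[42, -3, 0, 0, 0, np.float64(-0.0)]
-- at [380.24 333.97 275.     1.8    0.  ]
[-2, 0, 41, 0, 0, np.float64(-0.0), -3, 0, 82, 0, 0, np.float64(-0.0), -5, 0, 123, 0, 0, np.float64(-0.0), -5, 0, 123, 0, 0, np.float64(-0.0)]
-- at [381.4  329.11 152.     1.8    1.  ]
```

servo_tool(plan=[28, -20, -15, 0, 0, 0, 57, -40, -29, 0, 0, 0, 85, -60, -44, 0, 0, 0], hand=0)

```text
t: 16.45
tcp_pos: [454.8, 95.6, 266.1]
eef_rot: [-1.948, -2.463, 0.001]
ft_force: [0.2, 0.6, 0.8]
grip_width: 67.1
grip_force: 0.0
```

servo_tool(plan=[42, -3, 0, 0, 0, 0, 83, -7, 0, 0, 0, 0, 125, -10, 0, 0, 0, 0, 167, -13, 0, 0, 0, 0, 208, -17, 0, 0, 0, 0])

```text
t: 16.95
tcp_pos: [390.4, 295.0, 266.0]
eef_rot: [-1.948, -2.465, 0.0]
ft_force: [0.2, -0.0, -0.1]
grip_width: 27.4
grip_force: 0.0
```

servo_tool(plan=[42, -3, 0, 0, 0, 0, 42, -3, 0, 0, 0, 0, 40, -3, 41, 0, 0, 0, 39, -3, 82, 0, 0, 0, 37, -3, 120, 0, 0, 0])

```text
t: 17.45
tcp_pos: [379.8, 328.0, 144.5]
eef_rot: [1.948, 2.465, -0.001]
ft_force: [0.3, 0.3, -0.5]
grip_width: 0.6
grip_force: 0.0
```

```bash
python3 - <<'E'
from h import *
p,s=pose();e=p[:2]-B;b=e@[np.cos(BY),np.sin(BY)];print(p,s["ft_force"],b,e@[-np.sin(BY),np.cos(BY)])
z=p[2];st=(b,z);out=[]
for i,t in enumerate(np.linspace(2.46,.3,30)):
    c,s_=np.cos(t),np.sin(t)
    r,dz=(200,-30) if t>np.pi/2 else (170,0)
    q=(100-r*c+16*s_+10,75+r*s_+16*c+dz)
    out+=[round(q[0]-st[0]),0,round(st[1]-q[1]),0,0,0]
    if i%5==4: print(round(t,2),out);st=q;out=[]
E
```

```text
[379.76298268 327.97504719 144.45596133   1.80397871] [ 0.25758312  0.31255432 -0.52368814] 304.2787517673679 81.85828829833886
2.16 [-29, 0, -14, 0, 0, 0, -38, 0, -26, 0, 0, 0, -48, 0, -37, 0, 0, 0, -58, 0, -48, 0, 0, 0, -70, 0, -58, 0, 0, 0]
1.79 [-12, 0, -9, 0, 0, 0, -25, 0, -17, 0, 0, 0, -38, 0, -24, 0, 0, 0, -52, 0, -30, 0, 0, 0, -66, 0, -35, 0, 0, 0]
1.42 [-14, 0, -4, 0, 0, 0, -29, 0, -7, 0, 0, 0, -44, 0, -8, 0, 0, 0, -57, 0, -9, 0, 0, 0, -69, 0, -9, 0, 0, 0]
1.04 [-13, 0, 1, 0, 0, 0, -25, 0, 3, 0, 0, 0, -38, 0, 6, 0, 0, 0, -50, 0, 11, 0, 0, 0, -61, 0, 15, 0, 0, 0]
0.67 [-11, 0, 6, 0, 0, 0, -22, 0, 12, 0, 0, 0, -33, 0, 20, 0, 0, 0, -42, 0, 28, 0, 0, 0, -52, 0, 37, 0, 0, 0]
0.3 [-8, 0, 9, 0, 0, 0, -16, 0, 20, 0, 0, 0, -23, 0, 30, 0, 0, 0, -29, 0, 41, 0, 0, 0, -35, 0, 53, 0, 0, 0]
```

servo_tool(plan=[-20, 0, 0, 0, 0, 0, -38, 0, -20, 0, 0, 0, -48, 0, -32, 0, 0, 0, -58, 0, -44, 0, 0, 0, -70, 0, -56, 0, 0, 0])

```text
t: 17.95
tcp_pos: [396.2, 260.0, 203.2]
eef_rot: [-1.948, -2.465, -0.0]
ft_force: [-0.3, 2.0, -0.6]
grip_width: 0.6
grip_force: 0.9
```

servo_tool(plan=[-12, 0, -9, 0, 0, 0, -25, 0, -17, 0, 0, 0, -38, 0, -24, 0, 0, 0, -52, 0, -30, 0, 0, 0, -66, 0, -35, 0, 0, 0])

```text
t: 18.45
tcp_pos: [411.4, 195.2, 238.0]
eef_rot: [-1.948, -2.465, 0.0]
ft_force: [-1.5, 1.4, -0.7]
grip_width: 0.6
grip_force: 0.8
```

```bash
cat >> h.py <<'E'
def lid_angle():
    P,d=snapshot("scene");Q=cloud("scene",d).reshape(-1,3);E=Q[:,:2]-B
    bx=E@[np.cos(BY),np.sin(BY)];by=E@[-np.sin(BY),np.cos(BY)]
    g=P.reshape(-1,3).astype(int);k=(by>-110)&(by<40)&(Q[:,2]>82)&(Q[:,2]<300)&(bx>-110)&(bx<250)&(g[:,0]-g[:,2]>40)
    return P,np.median(np.arctan2(Q[k,2]-75,100-bx[k])),k.sum()
E
python3 - <<'E'
from h import *
p,s=pose();e=p[:2]-B;b=e@[np.cos(BY),np.sin(BY)];print(p,s["ft_force"],b,e@[-np.sin(BY),np.cos(BY)])
print(lid_angle()[1:])
E
```

```text
[411.41192378 195.23531934 237.97666147   1.80388371] [-1.50112141  1.44535032 -0.65575784] 167.81816979663395 81.87808651719659
(np.float64(1.8655971771269562), np.int64(893))
```

The lid is following the fingers. I'll carry on.

servo_tool(plan=[-14, 0, -4, 0, 0, 0, -29, 0, -7, 0, 0, 0, -44, 0, -8, 0, 0, 0, -57, 0, -9, 0, 0, 0, -69, 0, -9, 0, 0, 0])

```text
t: 19.0
tcp_pos: [427.3, 128.4, 246.6]
eef_rot: [-1.948, -2.464, 0.0]
ft_force: [-0.4, 1.8, -1.0]
grip_width: 0.5
grip_force: 0.7
```

servo_tool(plan=[-13, 0, 1, 0, 0, 0, -25, 0, 3, 0, 0, 0, -38, 0, 6, 0, 0, 0, -50, 0, 11, 0, 0, 0, -61, 0, 15, 0, 0, 0])

```text
t: 19.5
tcp_pos: [441.5, 68.9, 231.2]
eef_rot: [1.948, 2.464, -0.0]
ft_force: [0.1, 1.3, -0.6]
grip_width: 0.5
grip_force: 0.5
```

servo_tool(plan=[-11, 0, 6, 0, 0, 0, -22, 0, 12, 0, 0, 0, -33, 0, 20, 0, 0, 0, -42, 0, 28, 0, 0, 0, -52, 0, 37, 0, 0, 0])

```text
t: 20.0
tcp_pos: [453.4, 18.6, 193.9]
eef_rot: [-1.948, -2.465, 0.0]
ft_force: [-0.6, 0.4, -0.1]
grip_width: 0.2
grip_force: 0.3
```

```bash
python3 - <<'E'
from h import *
p,s=pose();e=p[:2]-B;b=e@[np.cos(BY),np.sin(BY)];print(p,s["ft_force"],b,e@[-np.sin(BY),np.cos(BY)])
print(lid_angle()[1:])
E
```

```text
[453.41650988  18.6404569  193.87758028   1.80409983] [-0.63239329  0.3577741  -0.06499035] -13.70349626991397 82.00234861325437
(np.float64(0.826570108065591), np.int64(3152))
```

servo_tool(plan=[-8, 0, 9, 0, 0, 0, -16, 0, 20, 0, 0, 0, -23, 0, 30, 0, 0, 0, -29, 0, 41, 0, 0, 0, -35, 0, 53, 0, 0, 0])

```text
t: 20.55
tcp_pos: [461.4, -15.1, 140.6]
eef_rot: [-1.948, -2.465, -0.0]
ft_force: [0.5, 0.3, 0.2]
grip_width: 0.2
grip_force: 0.2
```

servo_tool(plan=[-3, 0, 9, 0, 0, 0, -6, 0, 18, 0, 0, 0, -8, 0, 27, 0, 0, 0, -10, 0, 36, 0, 0, 0, -11, 0, 43, 0, 0, 0])

```text
t: 21.05
tcp_pos: [463.8, -25.4, 97.8]
eef_rot: [-1.948, -2.465, 0.0]
ft_force: [1.2, -0.3, -0.5]
grip_width: 0.5
grip_force: 0.0
```

servo_tool(plan=[0, 0, 2, 0, 0, 0, 0, 0, 4, 0, 0, 0, 0, 0, 6, 0, 0, 0, 0, 0, 6, 0, 0, 0, 0, 0, 6, 0, 0, 0])

```text
t: 21.55
tcp_pos: [464.0, -25.3, 92.9]
eef_rot: [1.947, 2.465, 0.0]
ft_force: [-0.2, -0.9, -0.6]
grip_width: 0.4
grip_force: 0.0
```

```bash
python3 - <<'E'
from h import *
p,s=pose();e=p[:2]-B;b=e@[np.cos(BY),np.sin(BY)];print(p,s["ft_force"],b,e@[-np.sin(BY),np.cos(BY)])
print(lid_angle()[1:])
E
```

```text
[464.03665108 -25.33793446  92.93319511   1.80414044] [-0.20132292 -0.90895599 -0.63461824] -58.94585339490585 81.8781411997921
(np.float64(0.18056988235899446), np.int64(2744))
```

servo_tool(plan=[0, 0, -40, 0, 0, 0, 0, 0, -85, 0, 0, 0, 0, -40, -100, 0, 0, 0, 0, -80, -100, 0, 0, 0, 0, -100, -100, 0, 0, 0])

```text
t: 22.1
tcp_pos: [365.3, -48.9, 194.1]
eef_rot: [1.947, 2.463, 0.001]
ft_force: [-0.0, -1.1, 1.0]
grip_width: 0.4
grip_force: 0.0
```

```bash
python3 - <<'E'
from h import *
p,s=pose();print(p)
P,d=snapshot("scene");cv2.imwrite("pics/s5.png",P[:,:,::-1])
Q=cloud("scene",d);E=Q[...,:2]-B;bx=E@[np.cos(BY),np.sin(BY)]
by=E@[-np.sin(BY),np.cos(BY)]
k=(abs(by)<90)&(bx>-90)&(bx<90)&(Q[...,2]>60)&(Q[...,2]<130)
f=np.polyfit(bx[k],Q[k][:,2],1);print("lid slope",-f[0],"z0",f[1],k.sum())
for n,img in(("scene",P),("top",cv2.imread("pics/top0.png")[:,:,::-1]),("scene",cv2.imread("pics/scene0.png")[:,:,::-1])):
    c=proj(n,[[*box(-113,10),70]])[0].astype(int);w=22
    sub=img[c[1]-w:c[1]+w,c[0]-w:c[0]+w]
    h=cv2.cvtColor(np.ascontiguousarray(sub),cv2.COLOR_RGB2HSV)
    m=((h[...,0]>=21)&(h[...,0]<33)&(h[...,1]>120)&(h[...,2]>110)).astype(np.uint8)
    nl,lab,st,ce=cv2.connectedComponentsWithStats(m)
    for i in range(1,nl):
        if st[i,4]>=5:print(n,st[i]+[c[0]-w,c[1]-w,0,0,0],(ce[i]+c-w).round(1))
    for a in(.5,.7,.9):
        s_,co=np.sin(a),np.cos(a)
        pts=[(30,25),(30-75*s_,25+75*co),(30-75*s_+25*co,25+75*co+25*s_)]
        print(a,proj(n,[[*box(-113,y),z] for y,z in pts]).round(0).tolist())
    print("pin",proj(n,[[*box(-113,40),83]]).round(0))
E
```

```text
[365.29082141 -48.87787882 194.06505246   1.80385089]
lid slope 0.00013269982435503547 z0 91.25435069608982 2642
scene [284 178   7   4  14] [286.6 179.6]
scene [276 183   8  11  35] [279.3 187.9]
0.5 [[286.0, 195.0], [279.0, 187.0], [283.0, 180.0]]
0.7 [[286.0, 195.0], [277.0, 192.0], [280.0, 184.0]]
0.9 [[286.0, 195.0], [275.0, 196.0], [277.0, 189.0]]
pin [[287. 180.]]
top [344 189   6  11  47] [346.4 194. ]
top [346 201   2   5   7] [346.6 203.1]
0.5 [[348.0, 204.0], [347.0, 193.0], [348.0, 199.0]]
0.7 [[348.0, 204.0], [346.0, 189.0], [347.0, 195.0]]
0.9 [[348.0, 204.0], [345.0, 187.0], [346.0, 191.0]]
pin [[349. 206.]]
scene [276 183   8  11  40] [279.5 188.3]
0.5 [[286.0, 195.0], [279.0, 187.0], [283.0, 180.0]]
0.7 [[286.0, 195.0], [277.0, 192.0], [280.0, 184.0]]
0.9 [[286.0, 195.0], [275.0, 196.0], [277.0, 189.0]]
pin [[287. 180.]]
```

```bash
python3 - <<'E'
from h import *
plan([(*box(-116,-65),175,BY,0),(*box(-116,-65),64,BY,1)],step=45)
E
```

```text
[-9, 42, 3, 0, 0, np.float64(-0.0), -19, 83, 6, 0, 0, np.float64(-0.0), -28, 125, 10, 0, 0, np.float64(-0.1), -38, 167, 13, 0, 0, np.float64(-0.1), -47, 208, 16, 0, 0, np.float64(-0.1)]
[-9, 42, 3, 0, 0, np.float64(-0.0)]
-- at [620.15 -46.75 175.     1.8    0.  ]
[0, 0, 37, 0, 0, np.float64(-0.0), 0, 0, 74, 0, 0, np.float64(-0.0), 0, 0, 111, 0, 0, np.float64(-0.0), 0, 0, 111, 0, 0, np.float64(-0.0)]
-- at [620.15 -46.75  64.     1.8    1.  ]
```

servo_tool(plan=[-9, 42, 3, 0, 0, 0, -19, 83, 6, 0, 0, 0, -28, 125, 10, 0, 0, 0, -38, 167, 13, 0, 0, 0, -47, 208, 16, 0, 0, 0])

```text
t: 22.65
tcp_pos: [582.1, -45.8, 175.9]
eef_rot: [1.948, 2.465, 0.0]
ft_force: [0.4, -0.3, 0.9]
grip_width: 0.7
grip_force: 0.0
```

servo_tool(plan=[-9, 42, 3, 0, 0, 0, -9, 42, 3, 0, 0, 0, -9, 42, 35, 0, 0, 0, -9, 42, 70, 0, 0, 0, -9, 42, 112, 0, 0, 0])

```text
t: 23.15
tcp_pos: [623.6, -45.1, 65.2]
eef_rot: [1.946, 2.462, 0.003]
ft_force: [0.4, -0.3, 0.3]
grip_width: 0.3
grip_force: 0.0
```

```bash
python3 - <<'E'
from h import *
p,s=pose();e=p[:2]-B;b=e@[np.cos(BY),np.sin(BY)];print(p,s["ft_force"],b,e@[-np.sin(BY),np.cos(BY)])
E
```

```text
[623.60670105 -45.07341985  65.22730018   1.80410216] [ 0.3616059  -0.33725883  0.29864933] -115.17372697990945 -68.75557502296701
```

servo_tool(plan=[0, -20, 0, 0, 0, 0, 0, -34, 0, 0, 0, 0, 0, -46, 0, 0, 0, 0, 0, -58, 0, 0, 0, 0, 0, -68, 0, 0, 0, 0])

```text
t: 23.65
tcp_pos: [556.6, -60.9, 65.9]
eef_rot: [1.946, 2.463, 0.002]
ft_force: [1.0, 1.6, 1.3]
grip_width: 0.3
grip_force: 0.7
```

servo_tool(plan=[0, -4, 0, 0, 0, 0, 0, -8, 0, 0, 0, 0, 0, -8, 0, 0, 0, 0, 0, -8, 0, 0, 0, 0])

```text
t: 24.05
tcp_pos: [548.6, -62.7, 64.2]
eef_rot: [-1.947, -2.464, 0.001]
ft_force: [-0.3, 0.3, -0.7]
grip_width: 0.4
grip_force: 0.0
```

```bash
python3 - <<'E'
from h import *
p,s=pose();e=p[:2]-B;b=e@[np.cos(BY),np.sin(BY)];print(p,s["ft_force"],s["moment"],b,e@[-np.sin(BY),np.cos(BY)])
E
```

```text
[548.62972218 -62.6862654   64.2251332    1.80404168] [-0.2973277   0.27663881 -0.72797018] [-0.05968823 -0.08108514  0.01469395] -114.90593923431473 8.261877400458204
```

servo_tool(plan=[0, -3, 0, 0, 0, 0, 0, -3, 0, 0, 0, 0, 0, -3, 0, 0, 0, 0])

```text
t: 24.35
tcp_pos: [545.8, -63.4, 64.4]
eef_rot: [-1.948, -2.465, 0.001]
ft_force: [-0.8, 0.3, -0.2]
grip_width: 0.4
grip_force: 0.0
```

servo_tool(plan=[0, -2, 0, 0, 0, 0, 0, -2, 0, 0, 0, 0, 0, -2, 0, 0, 0, 0])

```text
t: 24.65
tcp_pos: [544.0, -63.9, 64.6]
eef_rot: [-1.948, -2.465, -0.0]
ft_force: [0.5, -0.5, -0.2]
grip_width: 0.3
grip_force: 0.3
```

```bash
cat > k.py <<'E'
from h import *
p,s=pose();e=p[:2]-B;b=e@[np.cos(BY),np.sin(BY)];print(p.round(1),s["ft_force"].round(1),b,e@[-np.sin(BY),np.cos(BY)])
P,d=snapshot("scene");c=proj("scene",[[*box(-113,30),85]])[0].astype(int);w=20
h=cv2.cvtColor(np.ascontiguousarray(P[c[1]-w:c[1]+w,c[0]-w:c[0]+w]),cv2.COLOR_RGB2HSV)
m=((h[...,0]>=21)&(h[...,0]<33)&(h[...,1]>120)&(h[...,2]>110)).astype(np.uint8)
nl,lab,st,ce=cv2.connectedComponentsWithStats(m)
for i in range(1,nl):
    if st[i,4]>=4:print(st[i]+[c[0]-w,c[1]-w,0,0,0],(ce[i]+c-w).round(1))
print("home: pivot,top,beak end",proj("scene",[[*box(-113,y),z] for y,z in((30,25),(30,95),(55,95))]).round(1).tolist())
print("leaning .2 top",proj("scene",[[*box(-113,30-70*np.sin(.2)),25+70*np.cos(.2)]]).round(1))
cv2.imwrite("pics/k%d.png"%int(s["t"]*100),cv2.resize(P[140:240,235:368,::-1],(798,600),interpolation=cv2.INTER_CUBIC))
E
python3 k.py
```

```text
[544.  -63.9  64.6   1.8] [ 0.5 -0.5 -0.2] -114.97345778638855 13.087507925636602
[267 166   5   5   9] [269.1 168.3]
[287 175   5  10  24] [288.2 178.9]
home: pivot,top,beak end [[286.2, 195.1], [285.3, 179.4], [289.7, 174.8]]
leaning .2 top [[282.8 182.4]]
```

servo_tool(plan=[0, -2, 0, 0, 0, 0, 0, -2, 0, 0, 0, 0])

```text
t: 24.9
tcp_pos: [543.6, -64.0, 64.7]
eef_rot: [1.946, 2.463, 0.005]
ft_force: [8.0, 1.9, -3.0]
grip_width: 0.6
grip_force: 3.9
```

servo_tool(plan=[0, -2, 0, 0, 0, 0, 0, -2, 0, 0, 0, 0])

```text
t: 25.1
tcp_pos: [543.3, -64.0, 64.9]
eef_rot: [1.944, 2.461, 0.01]
ft_force: [15.3, 2.7, -7.4]
grip_width: 0.3
grip_force: 7.4
```

```bash
python3 k.py
```

```text
[543.3 -64.   64.9   1.8] [15.3  2.7 -7.4] -114.9531402664174 13.725234675847686
[267 165   6   5  14] [269.6 167.5]
[287 175   4  10  24] [288.2 179. ]
home: pivot,top,beak end [[286.2, 195.1], [285.3, 179.4], [289.7, 174.8]]
leaning .2 top [[282.8 182.4]]
```

The hook has met a firm stop (15 N), as it should at home. I'll back off and look.

servo_tool(plan=[0, 10, 0, 0, 0, 0, 0, 40, 0, 0, 0, 0, -5, 60, -20, 0, 0, 0, -10, 60, -65, 0, 0, 0, -20, 60, -110, 0, 0, 0])

```text
t: 25.65
tcp_pos: [602.6, -69.9, 174.2]
eef_rot: [-1.944, -2.463, 0.004]
ft_force: [1.3, -0.8, 0.8]
grip_width: 0.9
grip_force: 0.0
```

servo_tool(plan=[-45, 0, 0, 0, 0, 0, -90, 0, -10, 0, 0, 0, -90, 0, -10, 0, 0, 0, -90, 0, -10, 0, 0, 0])

```text
t: 26.05
tcp_pos: [623.7, -158.8, 184.1]
eef_rot: [-1.95, -2.462, 0.0]
ft_force: [-0.6, 0.5, 0.0]
grip_width: 0.7
grip_force: 0.0
```

```bash
python3 k.py; ls pics/k*
```

```text
[ 623.7 -158.8  184.1    1.8] [-0.6  0.5  0. ] -225.82018346067497 -42.45939269719452
[283 174   9  10  38] [287.4 177.9]
home: pivot,top,beak end [[286.2, 195.1], [285.3, 179.4], [289.7, 174.8]]
leaning .2 top [[282.8 182.4]]
pics/k2465.png
pics/k2510.png
pics/k2605.png
```

```bash
cp $(ls -t pics/k*.png|head -1) pics/final.png
```

```text
(no output)
```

View pics/final.png

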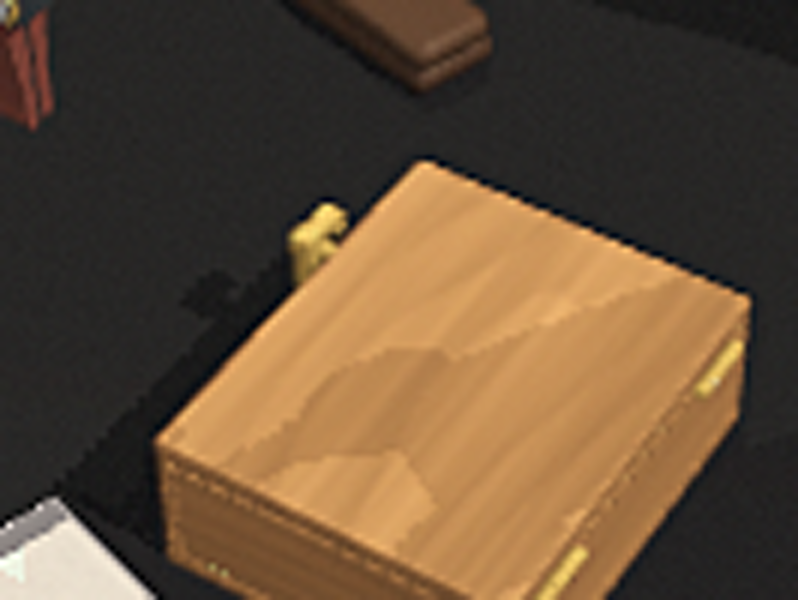

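The lid is shut flat and the hook stands upright with its beak over the pin (crop 320,240). The gripper is clear of everything at (25,100).

```bash
python3 -c "
from plant import *
print(job_done())"
```

```text
the job is handed in; nothing more can be done
None
```

I handed the job in at about 26 s: both remotes are flat in the box with buttons up, the lid is shut, and the hook is home on its pin; the hand-in returned no verdict.

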